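# Hang the bauble gauge on its peg

## Task

Two plywood gauge boards for checking bauble sizes stand on edge in slotted wooden blocks. Lift out the wider one, with the single big opening, and hang it by the small round hole near its top on the steel peg of the wooden stand, so that it hangs freely, upright and at rest, well onto the peg rather than at its very tip. Leave the narrower gauge in its block and everything else on the table where it is.

Things in the scene. Friction and masses are not known exactly. Their poses are not given: they have to be found in the camera images.
- gauge: wide plywood gauge board, to be hung: 130 mm wide (its x), 8 thick (y), 135 tall (z, up), 60 to 125 g. Stands upright, its lowest 30 mm in a block's slot. Origin: centre of its lower edge. Through holes on its centre line, axes along y: 26 mm hanging hole 108 mm above the origin, 60 mm opening 45.5 mm above it. Its top edge can be pinched across the thickness from above, e.g. 48 mm either side of the middle
- hang_hole (a point): centre of the gauge's 26 mm hanging hole, mid thickness, 27 mm below the board's top edge; the board hangs level from it
- small_gauge: the narrow gauge board, to be left in its block: plywood, 86 mm wide (x), 8 mm thick (y), 135 mm tall (z); a 26 mm hole at the top and two small openings (30 and 24 mm) below it. Origin: centre of its lower edge.
- block_a: fixed wooden block 162 (x) x 64 (y) x 40 (z) mm; origin: centre of its underside. A slot 11 mm wide (y), 136 mm long (x) runs in its top, 30 mm deep (slot floor 10 mm above the table). One gauge board stands on edge in each of the two blocks; which one varies.
- block_b: fixed wooden block 162 (x) x 64 (y) x 40 (z) mm; origin: centre of its underside. A slot 11 mm wide (y), 136 mm long (x) runs in its top, 30 mm deep (slot floor 10 mm above the table). One gauge board stands on edge in each of the two blocks; which one varies.
- stand: fixed wooden stand: base 150 (x) x 130 (y) x 16 (z) mm, origin at the centre of its underside; a post 22 mm square, top 212 mm above the table, x from -11 to 11 mm, front face at y = 0 of this frame (the post lies on the -y side). The peg sticks out of the front face to +y; nothing else stands above the base there.
- peg: round steel peg of the stand, 10 mm in diameter with a round end, fixed. Origin: its root, on the post's front face 190 mm above the table. Its y axis runs along the peg, outwards and rising 0.2 rad (11.5 degrees) above level; the tip is 80 mm from the root. x is level and across.
- jar_tall: bystander, to be left alone: closed glass jar with a white lid, 44 mm across, 85 mm tall; origin: centre of its underside
- jar_low: bystander, to be left alone: closed white jar with a black lid, 60 mm across, 55 mm tall; origin: centre of its underside
- brush_pot: bystander, to be left alone: grey pot 66 mm across, 80 mm tall, with paint brushes standing out of it up to 185 mm high; origin: centre of its underside
- dust_brush: bystander, to be left alone: wooden dusting brush lying on its bristles, body 130 x 28 mm, 38 mm tall, with a 80 mm round handle at one end; origin: centre of its underside
- spatula: bystander, to be left alone: spatula lying flat, 170 mm long
- notebook: bystander, to be left alone: closed blue notebook, 110 x 150 x 14 mm; origin: centre of its underside
- flask: bystander, to be left alone: white plastic bottle, 54 mm across, 130 mm tall; origin: centre of its underside
Things that resemble listed ones, but are neither listed nor needed, are in the scene too. Leave any yellow look-alike of the stand alone.

How it is judged (in metres and radians):
On the way:
1. the wide gauge is lifted clear out of its block (height (world z) of gauge above 0.05 m), for 0.1 s.
At the end, for the whole second after the job is handed in: the peg carries the wide gauge through its hanging hole: hole centre 0 to 72 mm out from the peg's root, within 12 mm of its axis sideways and 0 to 16 mm below; board upright within 0.3 rad, lower edge over 50 mm above the table, at rest (under 30 mm/s, 0.3 rad/s) (y of hang_hole in the frame of peg between 0 and 0.072 m and x of hang_hole in the frame of peg between -0.012 and 0.012 m and z of hang_hole in the frame of peg between -0.016 and 0.002 m and contact force between gauge and peg above 0.2 N and angle between gauge's own z axis and vertical below 0.3 rad and linear speed of gauge below 0.03 m/s and angular speed of gauge below 0.3 rad/s and height (world z) of gauge above 0.05 m); the robot touches nothing.
It fails at once if the narrow gauge is moved more than 25 mm or tipped more than 0.3 rad (distance of small_gauge from where it was at the start of the episode above 0.025 m or angle between small_gauge's own z axis and vertical above 0.3 rad).
It fails at once if another thing on the table is moved more than 30 mm or knocked over (tipped more than 0.5 rad) (distance of any of jar_tall, jar_low, brush_pot, dust_brush, spatula, notebook, flask from where it was at the start of the episode above 0.03 m or angle between any of jar_tall, jar_low, brush_pot, dust_brush, flask's own z axis and vertical above 0.5 rad).
It also fails if it takes over 51 s, if anything falls off the work surface, if the arm or the gripper's body presses on something with over 40 N, if the wrist force passes 120 N, or if a joint passes its speed limit or range.

## Robot

A 6-joint arm with a two-finger parallel gripper is mounted at the origin on the work surface. World frame = base frame: x ahead of the robot, y to its left, z up, the work surface at z = 0. Lengths are in m, angles in degrees, forces in N, time in s.
With the tool pointing down it reaches from about 0.4 to 0.825 m from the base axis. Payload 7 kg.
Tool frame: the origin (TCP) lies midway between the tips of the shut fingers; the grasp point (between the pads) lies 19 mm behind it; z points along the fingers, y is the direction in which the jaws open and shut (so a half turn about z gives the same grasp; the last joint's range is limited). The gripper opens to 88 mm and grips with 3 to 60 N. Pads are 19 mm wide; open, the fingers measure 130 mm over their backs; the gripper's body (78 mm by 193 mm) begins 47 mm behind the grasp point.
Start: joints at [83.715, 20.546, 0.682, 0, -70.136, -16.507], TCP at [0.261, 0.622, 0.227] pointing down, gripper open.
Joint ranges: [-176.03, 176.03], [-82.01, 121.73], [-58.28, 71.71], [-173.87, 95.51], [-174.79, -0.11], [-173.66, 173.66]. Speed limits (degrees/s): [136.94, 136.94, 172.46, 180, 180, 180].

## Interface

Orientations are given as [roll, pitch, yaw] about the fixed x, y, z axes, in that order (R = Rz(yaw) Ry(pitch) Rx(roll)).
In Python, from plant import get_state, capture, get_calibration, close_job, boxes_of, cut_out gives the robot as it stands.
- The arm moves only by the tool apply_moves, never from a script. Its argument "commands" is a list of rows, each an object with "grip": the closure, from 0 (fully open) to 1 (shut); "slide": the shift along the tool's x, y, z in m, a list of three; "roll": the turn about the tool's z in degrees. In form: [{"grip": grip, "slide": [x, y, z], "roll": roll}, ...]. A call has 1 to 5 rows; each row is the pose to reach, as a shift and turn from the pose commanded when the call began, along the tool's axes at that moment; what a row does not reach only later rows make up. A row lasts 1/8 s, in which the tool goes at most 62.5 mm and 10.7 degrees, less where a joint would pass 70% of its speed; a pose out of reach is approached as far as the arm can. A call with a gripper value outside its range is refused whole. The fingers move at their own pace and stop on an object; "grip_force" is the grip in N (left out, the last holds). Time passes only in rows, so rows that repeat a pose let the fingers close. It gives the time, the measured TCP pose, the force and the opening at its end, in the units of the state.
- get_state(): the state, without advancing time (a new reading comes with each control period).
- capture(name): name is "scene" or "top" or "wrist"; returns (picture, depth): 384x512x3 uint8, red, green, blue; 384x512 float32, m along the optical axis (not along the pixel's ray), 0 where there is no reading.
- get_calibration(name): a dict with "mtx" (3x3 intrinsics, pixels), "R" (3x3) and "t" (3): a world point X has camera coordinates R X + t. Camera axes: x right, y down, z forward; pixel columns grow to the right and rows downward; lengths in m; the calibration is good to about 2 mm. A picture is of the moment at which its call begins: read the wrist's pose just before it. get_calibration takes no time and is no camera call; for the wrist camera it gives the pose at the moment of the call.
- close_job(): hands the job in, once; it reports no verdict.
Trained networks look in the newest picture that a camera, given by its name, has taken for a name from the list of things; names that differ only in an ending like _2 or _b are one class to them, and where a whole thing is asked for, a point or a joint stands for the part that bears it (a point fixed in the world has none). Each returns a list of dicts, best first, with "score" (0 to 1); they miss things now and then, are a little off and sometimes report something else, mostly with a low value. They report only what shows in the picture. A call takes as long as a camera call. They do not tell look-alikes from the thing itself.
- boxes_of(name, camera): "position" ([x, y, z] in m, in the coordinates of the camera as it stood for that picture, good to about 4 mm: the middle of the surface that is visible of it).
- cut_out(name, camera): "mask" (384x512 bool, what is visible of it).
The state is a dict: "time_s": time; "joints": joint angles; "qd": joint speeds; "joint_torque": joint torques, N m; "tcp_pos": TCP position; "eef_rot": TCP orientation; "contact_force": force on the tool from outside, world axes, zero at the start; "moment": the same for the moment, N m; "gripper_width": finger opening in m.
Only numpy, scipy, OpenCV 4.12 (cv2) and the standard library are available. Lean on these libraries where they do the work, as an engineer would, in place of code of your own. Each camera call takes 0.05 s, during which the arm holds its last target.

## Working session

There is one attempt and no reset: what is moved stays moved. The work goes in short steps, Python scripts to look and compute and a tool call to move; the robot and the scene stay as the last step left them, time stands still between calls to the robot, and variables do not carry over. Pictures are saved under pics/ and viewed, and the job is handed in when it is done.

Besides the shell and the picture viewer there is one more tool, called after "Request:" by a JSON object that holds its "op" and its "data". apply_moves: Moves the arm, as the interface text tells. Its arguments: {"type":"object","properties":{"commands":{"type":"array"},"grip_force":{"type":"number"}},"required":["commands"]}

```bash
mkdir -p pics; ls
python3 - <<'E'
from plant import *
import cv2,numpy as np
print(get_state())
for n in ["scene","top"]:
    p,d=capture(n); cv2.imwrite(f"pics/{n}0.png",p[:,:,::-1]); np.save(f"{n}0d.npy",d); np.save(f"{n}0p.npy",p)
    c=get_calibration(n); print(n,c)
E
```

```text
pics
{'time_s': 0.0, 'joints': array([ 8.37129510e+01,  2.05909526e+01,  6.32306566e-01, -2.07988421e-02,
       -7.01353968e+01, -1.65067399e+01]), 'qd': array([-0.03122072, -0.04115576,  0.03163493, -0.03539737, -0.09082823,
       -0.04995725]), 'joint_torque': array([ 8.32399819e-04, -5.82725751e+01,  2.93051648e+01,  6.99758291e+00,
        6.78404438e-03, -1.48048230e-04]), 'tcp_pos': array([0.26133701, 0.6218114 , 0.22561485]), 'eef_rot': array([ 1.79904277e+02, -7.97662389e-03, -2.28008657e+01]), 'contact_force': array([ 0.61335106,  0.27035578, -0.74831975]), 'moment': array([-0.00860667,  0.03049009, -0.00517177]), 'gripper_width': 0.0877213302825722}
scene {'mtx': array([[373.46401678,   0.        , 255.51581611],
       [  0.        , 373.46401678, 191.05810436],
       [  0.        ,   0.        ,   1.        ]]), 'R': array([[ 0.8453651 ,  0.53400705, -0.01393953],
       [ 0.40373109, -0.65578266, -0.63792657],
       [-0.34979859,  0.53365304, -0.76997102]]), 't': array([-0.3866511 , -0.1706875 ,  1.48330569])}
top {'mtx': array([[448.63732045,   0.        , 260.54367118],
       [  0.        , 448.63732045, 185.83868696],
       [  0.        ,   0.        ,   1.        ]]), 'R': array([[-0.01958384, -0.99974583,  0.01116954],
       [-0.99520691,  0.01842192, -0.0960408 ],
       [ 0.09581063, -0.01299685, -0.99531473]]), 't': array([-0.064125  ,  0.51105426,  1.58097546])}
```

View pics/scene0.png

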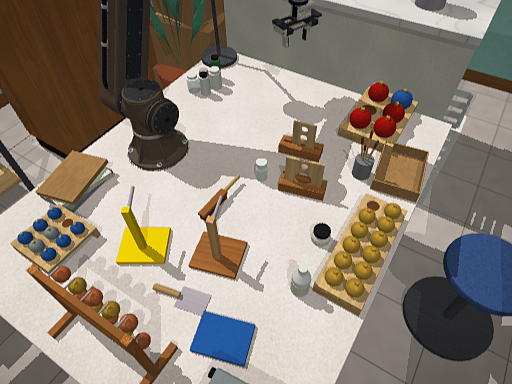

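View pics/top0.png

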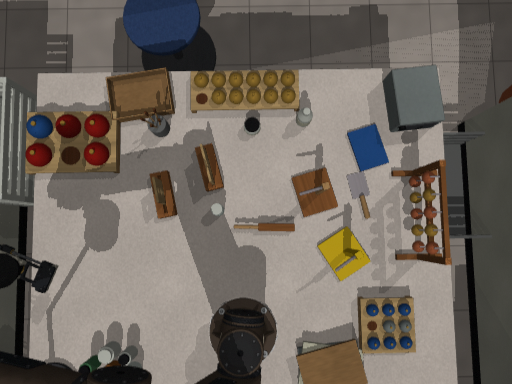

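Run:
```python
import cv2,numpy as np
p=np.load("scene0p.npy")[:,:,::-1]; t=np.load("top0p.npy")[:,:,::-1]
a=cv2.resize(p[110:280,180:340],None,fx=3.5,fy=3.5,interpolation=3)
b=cv2.resize(t[130:270,140:350],None,fx=3.5,fy=3.5,interpolation=3)
cv2.imwrite("pics/c1.png",a);cv2.imwrite("pics/c2.png",b)
```

```text
(no output)
```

View pics/c1.png

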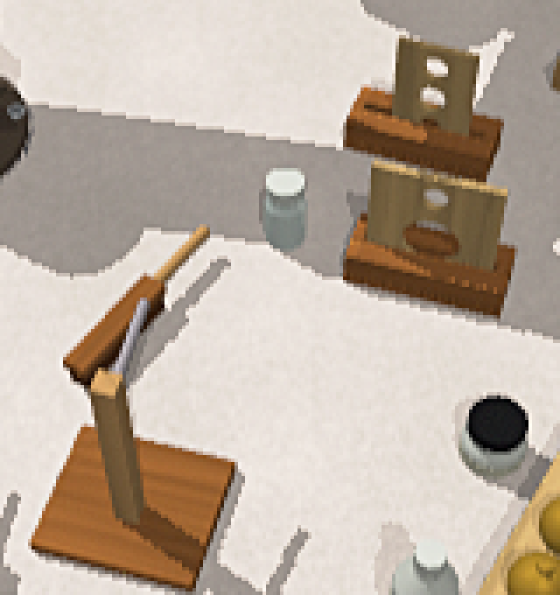

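View pics/c2.png

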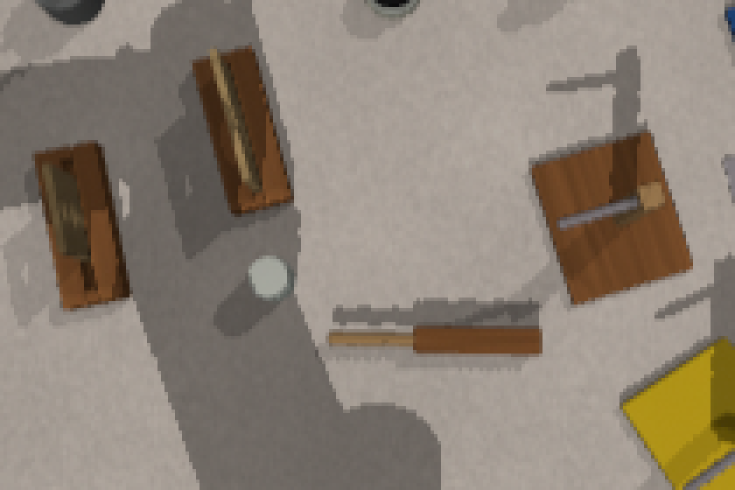

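```bash
cat > h.py <<'E'
import numpy as np,cv2
def cloud(d,c):
    v,u=np.mgrid[0:384,0:512]; K=c["mtx"]
    P=np.stack([(u-K[0,2])/K[0,0]*d,(v-K[1,2])/K[1,1]*d,d],-1)
    W=(P-c["t"])@c["R"]; W[d<=0]=np.nan
    return W
E
python3 - <<'E'
from h import *
from plant import get_calibration
for n in ["top","scene"]:
    d=np.load(n+"0d.npy"); W=cloud(d,get_calibration(n)); np.save(n+"W.npy",W)
    r=dict(top=(slice(135,195),slice(185,230)),scene=(slice(145,205),slice(272,335)))[n]
    P=W[r].reshape(-1,3); P=P[~np.isnan(P[:,0])]
    print(n,"table",np.median(P[(abs(P[:,2])<.012)][:,2]) )
    g=P[(P[:,2]>.06)&(P[:,2]<.17)]
    print("gauge",len(g),g.min(0),g.max(0),np.percentile(g[:,2],[50,95,99]))
    xy=g[:,:2]; vx,vy,x0,y0=cv2.fitLine(xy.astype(np.float32),cv2.DIST_HUBER,0,.01,.01).ravel()
    s=np.sign(vx); vx,vy=vx*s,vy*s
    tt=(xy-[x0,y0])@[vx,vy]; nn=(xy-[x0,y0])@[-vy,vx]
    print("dir",np.degrees(np.arctan2(vy,vx)),"cent",np.array([x0,y0])+np.array([vx,vy])*(np.percentile(tt,1)+np.percentile(tt,99))/2,"len",np.ptp(tt),np.percentile(nn,[2,50,98]))
    m=(P[:,2]>.03)&(P[:,2]<.046); b=P[m]; rr=cv2.minAreaRect(b[:,:2].astype(np.float32)); print("block",rr,np.median(b[:,2]))
    r=dict(top=(slice(160,222),slice(285,345)),scene=(slice(185,285),slice(185,252)))[n]
    P=W[r].reshape(-1,3); P=P[~np.isnan(P[:,0])]
    b=P[(P[:,2]>.008)&(P[:,2]<.024)];print("base",cv2.minAreaRect(b[:,:2].astype(np.float32)),np.median(b[:,2]))
    b=P[(P[:,2]>.2)&(P[:,2]<.22)];print("posttop",len(b),np.round(b[::3],3).tolist()[:25])
    b=P[(P[:,2]>.175)&(P[:,2]<.225)];print("hi",len(b),np.round(b[np.argsort(b[:,1])],3).tolist()[::3])
E
```

```text
top table 1.3713956064735707e-05
gauge 155 [0.51722268 0.09132831 0.06201351] [0.64320886 0.12758276 0.15312305] [0.1425702  0.15008223 0.1521092 ]
dir 13.41486 cent [0.58044341 0.10815756] len 0.12861408093921534 [-0.00266994 -0.00027016  0.00591761]
block ((0.5825442671775818, 0.11031929403543472), (0.1635868400335312, 0.06400801986455917), 14.116151809692383) 0.03988819534069393
base ((0.4910147488117218, -0.2705993354320526), (0.21045662462711334, 0.22189311683177948), 88.09002685546875) 0.016642206643050703
posttop 103 [[0.5, -0.275, 0.216], [0.5, -0.286, 0.209], [0.497, -0.273, 0.212], [0.497, -0.282, 0.214], [0.493, -0.269, 0.217], [0.493, -0.278, 0.217], [0.491, -0.266, 0.215], [0.49, -0.275, 0.218], [0.491, -0.286, 0.208], [0.489, -0.268, 0.201], [0.488, -0.276, 0.209], [0.487, -0.285, 0.211], [0.486, -0.258, 0.2], [0.484, -0.272, 0.216], [0.484, -0.281, 0.216], [0.483, -0.238, 0.204], [0.482, -0.258, 0.201], [0.481, -0.276, 0.21], [0.481, -0.284, 0.214], [0.48, -0.232, 0.2], [0.479, -0.248, 0.204], [0.478, -0.276, 0.207], [0.476, -0.222, 0.203], [0.476, -0.238, 0.203], [0.4
[... 3151 characters left out ...]
.269, 0.209], [0.501, -0.269, 0.199], [0.484, -0.268, 0.209], [0.5, -0.267, 0.204], [0.484, -0.256, 0.194], [0.487, -0.254, 0.199], [0.487, -0.251, 0.195], [0.486, -0.249, 0.196], [0.486, -0.246, 0.189], [0.486, -0.245, 0.196], [0.479, -0.244, 0.201], [0.483, -0.24, 0.198], [0.479, -0.238, 0.202], [0.483, -0.236, 0.199], [0.476, -0.235, 0.201], [0.48, -0.231, 0.199], [0.479, -0.229, 0.201], [0.476, -0.226, 0.2], [0.475, -0.224, 0.202], [0.473, -0.221, 0.202], [0.474, -0.218, 0.204], [0.47, -0.217, 0.201], [0.476, -0.215, 0.207], [0.476, -0.211, 0.203], [0.475, -0.209, 0.204], [0.47, -0.207, 0.207], [0.475, -0.204, 0.204], [0.474, -0.203, 0.206], [0.468, -0.199, 0.207], [0.47, -0.196, 0.209]]
```

Run:
```python
from h import *
def rot(a): a=np.radians(a); return np.array([[np.cos(a),-np.sin(a)],[np.sin(a),np.cos(a)]])
for n in ["top","scene"]:
    W=np.load(n+"W.npy"); r=dict(top=(slice(160,222),slice(285,345)),scene=(slice(185,285),slice(185,252)))[n]
    sub=W[r]
    m=((sub[...,2]>.010)&(sub[...,2]<.022)&(np.hypot(sub[...,0]-.49,sub[...,1]+.265)<.12)).astype(np.uint8)
    m=cv2.morphologyEx(m,cv2.MORPH_OPEN,np.ones((3,3)))
    k,l,s,c=cv2.connectedComponentsWithStats(m); i=1+np.argmax(s[1:,4])
    print(n,"base",cv2.minAreaRect(sub[l==i][:,:2].astype(np.float32)))
    P=sub.reshape(-1,3); P=P[~np.isnan(P[:,0])]
    b=P[(P[:,2]>.185)&(P[:,2]<.217)&(P[:,1]>-.262)&(P[:,1]<-.19)&(abs(P[:,0]-.477)<.025)]
    f=cv2.fitLine(b.astype(np.float32),cv2.DIST_HUBER,0,.01,.01).ravel(); f[:3]*=np.sign(f[1])
    print("peg line",f,"yaw",np.degrees(np.arctan2(-f[0],f[1])),"rise",np.degrees(np.arcsin(f[2])), "tip",b[b[:,1]>b[:,1].max()-.006].mean(0),len(b))
    b=P[(P[:,2]>.207)&(P[:,1]<-.263)]
    print("posttop",np.median(b,0),cv2.minAreaRect(b[:,:2].astype(np.float32)))
```

```text
top base ((0.4426611065864563, -0.2832532823085785), (0.0753164142370224, 0.12178073078393936), 2.4796302318573)
peg line [-0.27732947  0.9473378   0.16012332  0.47568163 -0.22772454  0.20301086] yaw 16.317186 rise 9.214053 tip [ 0.46647008 -0.19478219  0.20722402] 69
posttop [ 0.49036642 -0.27817728  0.21348191] ((0.48965877294540405, -0.27689898014068604), (0.020507292822003365, 0.021824829280376434), 11.87161636352539)
scene base ((0.48839321732521057, -0.2672719657421112), (0.15131281316280365, 0.1309518665075302), 16.334659576416016)
peg line [-0.2697528   0.9428118   0.19580416  0.4778203  -0.22695175  0.20098397] yaw 15.966634 rise 11.291704 tip [ 0.46959952 -0.19776317  0.20663825] 80
posttop [ 0.49254313 -0.27855618  0.20984492] ((0.4922291338443756, -0.2779076099395752), (0.023105118423700333, 0.0227276012301445), 11.54558277130127)
```

Request:
{"op": "apply_moves", "data": {"commands": [{"grip": 0, "slide": [0.045, 0.038, -0.01], "roll": -7}, {"grip": 0, "slide": [0.09, 0.075, -0.02], "roll": -14}, {"grip": 0, "slide": [0.135, 0.113, -0.03], "roll": -21}, {"grip": 0, "slide": [0.18, 0.15, -0.03], "roll": -28}, {"grip": 0, "slide": [0.225, 0.188, -0.03], "roll": -36.6}], "grip_force": 40}}

```text
time_s: 0.72
tcp_pos: [0.3965, 0.36, 0.2565]
eef_rot: [-180.0, 0.0, 14.1]
contact_force: [1.4, -0.2, 0.8]
gripper_width: 0.0875
```

```bash
cat >> h.py <<'E'
def rel(target,yaw):
    from plant import get_state
    from scipy.spatial.transform import Rotation as R
    s=get_state(); r=s["eef_rot"]; M=R.from_euler("xyz",r,degrees=True).as_matrix()
    d=M.T@(np.array(target)-s["tcp_pos"]); y=(yaw-r[2]+180)%360-180
    print("t",s["time_s"],"pos",s["tcp_pos"].round(4),"rot",r.round(2),"F",s["contact_force"].round(2),"w",round(s["gripper_width"],4))
    print("slide",d.round(4),"roll",round(-y,2),"q",s["joints"].round(1))
E
python3 -c "
from h import *
rel([.5354,.0975,.23],13.8)"
```

```text
t 0.725 pos [0.3965 0.36   0.2565] rot [-179.99    0.     14.09] F [ 1.35 -0.22  0.78] w 0.0875
slide [0.0708 0.2884 0.0265] roll 0.29 q [ 63.2   6.3 -14.2  -0.  -69.5  40.9]
```

Request:
{"op": "apply_moves", "data": {"commands": [{"grip": 0, "slide": [0.014, 0.058, 0.005], "roll": 0.3}, {"grip": 0, "slide": [0.028, 0.115, 0.01], "roll": 0.3}, {"grip": 0, "slide": [0.042, 0.173, 0.016], "roll": 0.3}, {"grip": 0, "slide": [0.057, 0.231, 0.021], "roll": 0.3}, {"grip": 0, "slide": [0.071, 0.288, 0.0265], "roll": 0.3}]}}

```text
time_s: 1.35
tcp_pos: [0.5343, 0.0972, 0.2299]
eef_rot: [-180.0, -0.0, 13.5]
contact_force: [1.0, 0.4, -0.7]
gripper_width: 0.0876
```

Request:
{"op": "apply_moves", "data": {"commands": [{"grip": 0, "slide": [0, 0, 0], "roll": 0}]}}

```text
time_s: 1.48
tcp_pos: [0.5343, 0.0955, 0.2289]
eef_rot: [180.0, 0.1, 13.2]
contact_force: [-1.2, 0.9, -0.4]
gripper_width: 0.0877
```

Run:
```python
from h import *
from plant import *
rel([.5354,.0975,.112],13.8)
c=get_calibration("wrist"); p,d=capture("wrist"); cv2.imwrite("pics/w1.png",p[:,:,::-1])
W=cloud(d,c); P=W.reshape(-1,3);P=P[~np.isnan(P[:,0])]
print(c)
g=P[(P[:,2]>.125)&(P[:,2]<.165)&(abs(P[:,0]-.58)<.09)&(abs(P[:,1]-.108)<.035)]
print(len(g)); 
if len(g)>10:
    print(np.median(g,0),np.percentile(g[:,2],[5,50,95])); print(cv2.minAreaRect(g[:,:2].astype(np.float32)))
    f=cv2.fitLine(g[:,:2].astype(np.float32),cv2.DIST_HUBER,0,.01,.01).ravel();print(f,np.degrees(np.arctan(f[1]/f[0])), "y at x=.535", f[3]+(.535-f[2])*f[1]/f[0])
```

```text
t 1.475 pos [0.5343 0.0955 0.2289] rot [1.7996e+02 1.2000e-01 1.3210e+01] F [-1.24  0.89 -0.44] w 0.0877
slide [ 0.0017 -0.0018  0.1169] roll -0.59 q [ 30.8   8.1 -15.8   0.  -66.3  72.4]
{'mtx': array([[269.82691347,   0.        , 254.5422399 ],
       [  0.        , 269.82691347, 195.30982693],
       [  0.        ,   0.        ,   1.        ]]), 'R': array([[ 2.29206275e-01, -9.73377423e-01,  9.35667551e-04],
       [-9.28262521e-01, -2.18293373e-01,  3.01125714e-01],
       [-2.92904721e-01, -6.98884483e-02, -9.53583992e-01]]), 't': array([-0.02980593,  0.47862275,  0.5562257 ])}
1351
[0.58914822 0.11418529 0.14445827] [0.1432149  0.14445827 0.14561381]
((0.5808576941490173, 0.11214160919189453), (0.12985141575336456, 0.008035755716264248), 14.164229393005371)
[0.96965    0.24449734 0.5865208  0.11351441] 14.15213 y at x=.535 0.10052344
```

View pics/w1.png

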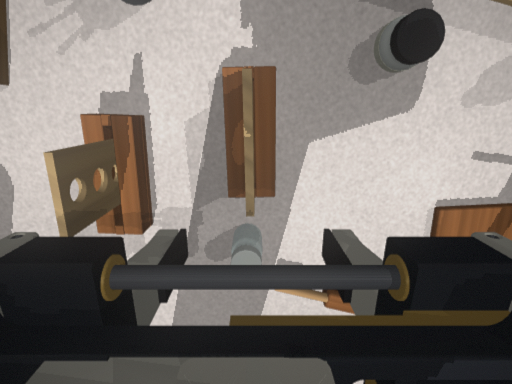

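```bash
python3 -c "
from h import *
rel([.5346,.1002,.112],14.1)"
```

```text
t 1.525 pos [0.534  0.097  0.2293] rot [1.7998e+02 8.0000e-02 1.3280e+01] F [-0.08  0.14 -0.59] w 0.0877
slide [ 0.0015 -0.003   0.1173] roll -0.82 q [ 31.    8.  -15.8  -0.  -66.3  72.3]
```

Request:
{"op": "apply_moves", "data": {"commands": [{"grip": 0, "slide": [0.0015, -0.003, 0.03], "roll": -0.7}, {"grip": 0, "slide": [0.0015, -0.003, 0.065], "roll": -0.7}, {"grip": 0, "slide": [0.0015, -0.003, 0.095], "roll": -0.7}, {"grip": 0, "slide": [0.0015, -0.003, 0.117], "roll": -0.7}, {"grip": 0, "slide": [0.0015, -0.003, 0.117], "roll": -0.7}]}}

```text
time_s: 2.15
tcp_pos: [0.5331, 0.1029, 0.1117]
eef_rot: [180.0, 0.2, 14.3]
contact_force: [-0.0, 0.5, -0.6]
gripper_width: 0.0874
```

Run:
```python
from h import *
from plant import *
rel([.5346,.1002,.112],14.1)
c=get_calibration("wrist"); p,d=capture("wrist"); cv2.imwrite("pics/w2.png",p[:,:,::-1])
```

```text
t 2.15 pos [0.5331 0.1029 0.1117] rot [179.96   0.19  14.28] F [-0.03  0.51 -0.57] w 0.0874
slide [ 0.0008  0.003  -0.0003] roll 0.18 q [ 31.6  14.4 -24.7  -0.  -51.2  72.7]
```

View pics/w2.png

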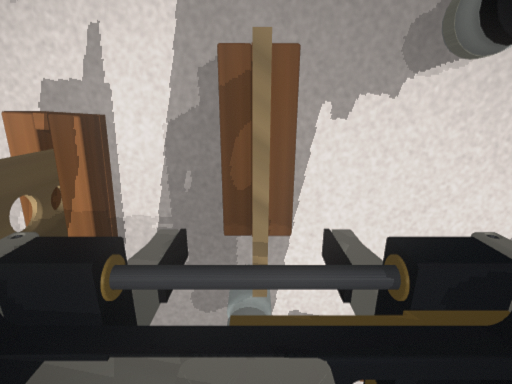

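Request:
{"op": "apply_moves", "data": {"commands": [{"grip": 0.3, "slide": [0.0, 0.0025, 0], "roll": 0}, {"grip": 0.7, "slide": [0, 0.0025, 0], "roll": 0}, {"grip": 1, "slide": [0, 0.0025, 0], "roll": 0}, {"grip": 1, "slide": [0, 0.0025, 0], "roll": 0}, {"grip": 1, "slide": [0, 0.0025, 0], "roll": 0}], "grip_force": 50}}

```text
time_s: 2.82
tcp_pos: [0.5352, 0.0999, 0.1132]
eef_rot: [-180.0, -0.0, 14.2]
contact_force: [1.0, 0.2, -0.0]
gripper_width: 0.0435
```

Request:
{"op": "apply_moves", "data": {"commands": [{"grip": 1, "slide": [0, 0, 0], "roll": 0}, {"grip": 1, "slide": [0, 0, 0], "roll": 0}]}}

```text
time_s: 3.08
tcp_pos: [0.5351, 0.0999, 0.113]
eef_rot: [180.0, 0.0, 14.2]
contact_force: [-0.3, 0.8, 0.5]
gripper_width: 0.0231
```

Request:
{"op": "apply_moves", "data": {"commands": [{"grip": 1, "slide": [0, 0, 0], "roll": 0}, {"grip": 1, "slide": [0, 0, 0], "roll": 0}, {"grip": 1, "slide": [0, 0, 0], "roll": 0}, {"grip": 1, "slide": [0, 0, 0], "roll": 0}]}}

```text
time_s: 3.58
tcp_pos: [0.5351, 0.0999, 0.113]
eef_rot: [180.0, 0.0, 14.2]
contact_force: [0.2, 0.1, -0.9]
gripper_width: 0.0076
```

Gripped (7.6 mm ≈ board thickness). Lift by 0.11 slowly at first.

Request:
{"op": "apply_moves", "data": {"commands": [{"grip": 1, "slide": [0, 0, -0.01], "roll": 0}, {"grip": 1, "slide": [0, 0, -0.025], "roll": 0}, {"grip": 1, "slide": [0, 0, -0.05], "roll": 0}, {"grip": 1, "slide": [0, 0, -0.075], "roll": 0}, {"grip": 1, "slide": [0, 0, -0.1], "roll": 0}]}}

```text
time_s: 4.2
tcp_pos: [0.5352, 0.0999, 0.2152]
eef_rot: [-180.0, -0.1, 14.2]
contact_force: [1.3, -0.3, -1.4]
gripper_width: 0.0077
```

Request:
{"op": "apply_moves", "data": {"commands": [{"grip": 1, "slide": [0, 0, -0.01], "roll": 0}, {"grip": 1, "slide": [0, 0, -0.01], "roll": 0}]}}

```text
time_s: 4.45
tcp_pos: [0.5353, 0.1, 0.2238]
eef_rot: [-180.0, -0.1, 14.2]
contact_force: [-0.3, 0.3, -1.5]
gripper_width: 0.0078
```

Run:
```python
from h import *
from plant import *
rel([.5346,.1002,.112],14.1)
c=get_calibration("wrist"); p,d=capture("wrist"); cv2.imwrite("pics/w3.png",p[:,:,::-1])
W=cloud(d,c); P=W.reshape(-1,3);P=P[~np.isnan(P[:,0])]
g=P[(P[:,2]>.235)&(P[:,2]<.285)&(abs(P[:,0]-.58)<.09)&(abs(P[:,1]-.108)<.035)]
g=P[(P[:,2]>.225)&(P[:,2]<.285)&(P[:,0]>.545)&(abs(P[:,1]-.108)<.035)]
f=cv2.fitLine(g.astype(np.float32),cv2.DIST_HUBER,0,.01,.01).ravel()
print(len(g),f,np.degrees(np.arctan2(f[1],f[0])),"pitch",np.degrees(np.arcsin(f[2])),g[:,0].max(),cv2.minAreaRect(g[:,:2].astype(np.float32)))
p,d=capture("scene"); cv2.imwrite("pics/s3.png",cv2.resize(p[60:260,180:380,::-1],None,fx=3,fy=3))
W=cloud(d,get_calibration("scene"));P=W[60:260,180:380].reshape(-1,3);P=P[~np.isnan(P[:,0])]
u=np.array([.9697,.2436]); t=(P[:,:2]-[.5351,.0999])@u; n=(P[:,:2]-[.5351,.0999])@[-u[1],u[0]]
m=(abs(n)<.03)&(t>0.015)&(t<.13)&(P[:,2]<.27)&(P[:,2]>.09); q=P[m]
print("n,t range,z",np.percentile(n[m],[5,50,95]),t[m].min(),t[m].max(),q[:,2].min(),q[:,2].max())
A=np.c_[t[m],q[:,2],np.ones(m.sum())]; print("plane n=a t+b z+c",np.linalg.lstsq(A,n[m],rcond=None)[0])
```

```text
t 4.45 pos [0.5353 0.1    0.2238] rot [-1.7997e+02 -9.0000e-02  1.4200e+01] F [-0.26  0.31 -1.52] w 0.0078
slide [-0.0009 -0.0003  0.1118] roll 0.1 q [ 31.2   8.3 -16.2  -0.  -65.4  73. ]
4355 [0.96898264 0.2471206  0.00200793 0.60438395 0.11738912 0.25529695] 14.307218 pitch 0.11504607 0.6458577197558397 ((0.593506395816803, 0.11436084657907486), (0.10619620978832245, 0.02311672829091549), 22.977922439575195)
n,t range,z [-0.00794516 -0.00514522 -0.00057041] 0.015055666728292656 0.11334302876978654 0.11559087891090235 0.2581947417244113
plane n=a t+b z+c [-0.00727392  0.0035821  -0.00509926]
```

View pics/w3.png

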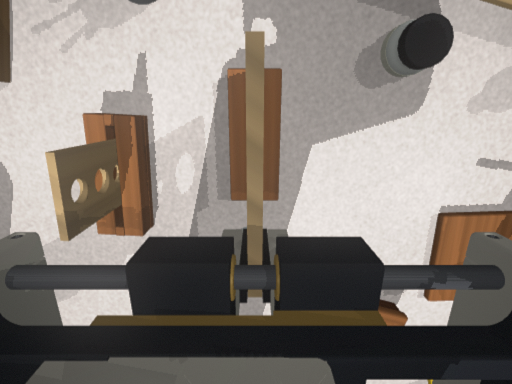

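View pics/s3.png

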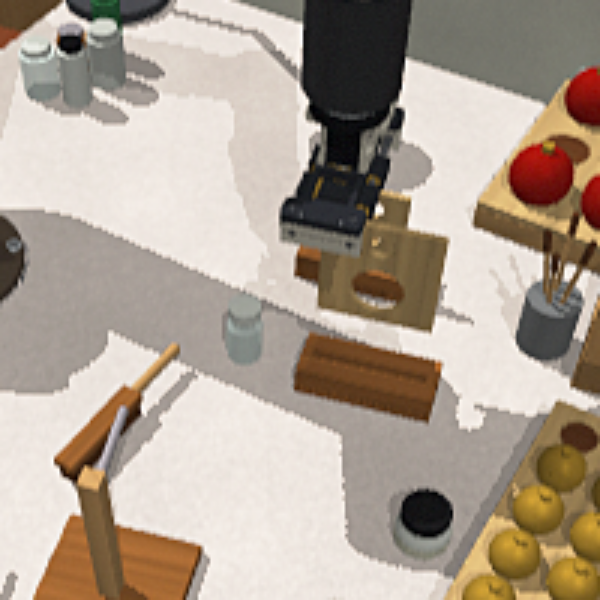

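Request:
{"op": "apply_moves", "data": {"commands": [{"grip": 1, "slide": [-0.015, 0.02, 0], "roll": 0}, {"grip": 1, "slide": [-0.045, 0.058, 0], "roll": -0.5}, {"grip": 1, "slide": [-0.08, 0.103, 0], "roll": -1}, {"grip": 1, "slide": [-0.115, 0.148, 0], "roll": -1.5}, {"grip": 1, "slide": [-0.14, 0.18, 0], "roll": -2}]}}

```text
time_s: 5.18
tcp_pos: [0.4413, -0.1112, 0.2224]
eef_rot: [-180.0, 0.1, 16.2]
contact_force: [-0.0, -1.3, -0.8]
gripper_width: 0.0078
```

Run:
```python
from h import *
rel([.4121,-.1797,.2067],16.2)
```

```text
t 5.175 pos [ 0.4413 -0.1112  0.2224] rot [-1.7999e+02  8.0000e-02  1.6170e+01] F [-0.03 -1.3  -0.77] w 0.0078
slide [-0.0471  0.0577  0.0157] roll -0.03 q [ 10.8  -0.5 -26.   -0.  -64.5  95.4]
```

Request:
{"op": "apply_moves", "data": {"commands": [{"grip": 1, "slide": [-0.02, 0.025, 0.006], "roll": 0}, {"grip": 1, "slide": [-0.04, 0.048, 0.012], "roll": 0}, {"grip": 1, "slide": [-0.047, 0.0577, 0.0157], "roll": 0}, {"grip": 1, "slide": [-0.047, 0.0577, 0.0157], "roll": 0}, {"grip": 1, "slide": [-0.047, 0.0577, 0.0157], "roll": 0}]}}

```text
time_s: 5.8
tcp_pos: [0.4148, -0.1772, 0.2073]
eef_rot: [180.0, 0.0, 16.2]
contact_force: [0.3, -1.1, -0.2]
gripper_width: 0.0076
```

Run:
```python
from h import *
from plant import *
rel([.4121,-.1797,.2067],16.2)
for n,r in [("wrist",None),("scene",(slice(150,300),slice(150,350))),("top",(slice(140,260),slice(230,390)))]:
    p,d=capture(n); np.save(n+"4d.npy",d); np.save(n+"4p.npy",p)
    im=p[:,:,::-1]
    if r: im=cv2.resize(im[r],None,fx=4,fy=4)
    cv2.imwrite(f"pics/{n}4.png",im)
```

```text
t 5.8 pos [ 0.4148 -0.1772  0.2073] rot [1.800e+02 1.000e-02 1.622e+01] F [ 0.26 -1.12 -0.17] w 0.0076
slide [-0.0033  0.0016  0.0006] roll 0.02 q [  2.   -0.2 -27.9   0.  -62.4 104.2]
```

View pics/wrist4.png

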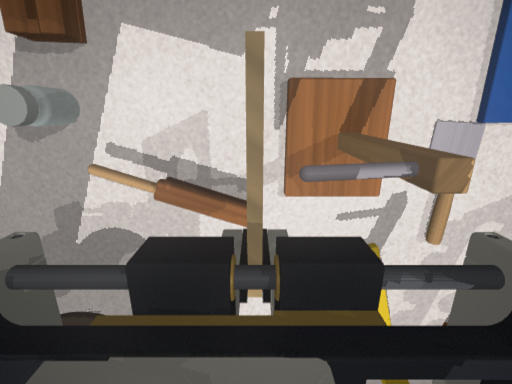

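View pics/scene4.png

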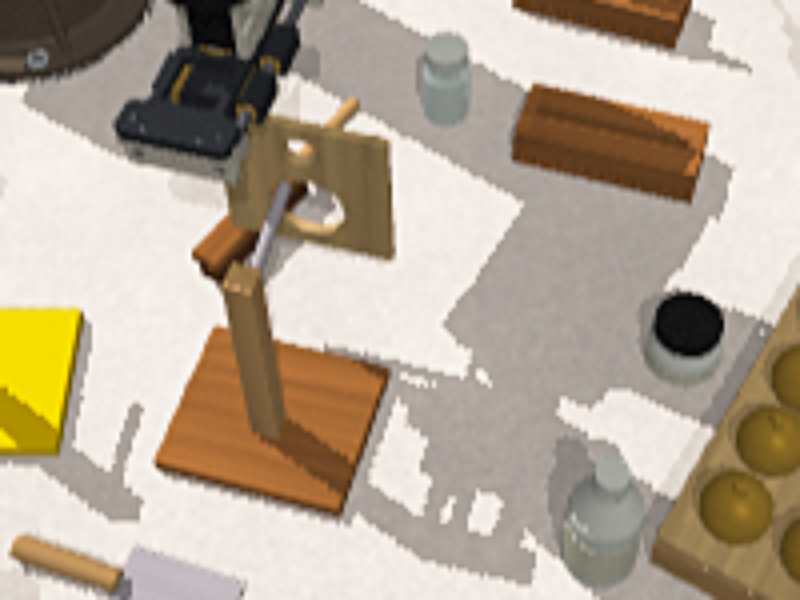

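View pics/top4.png

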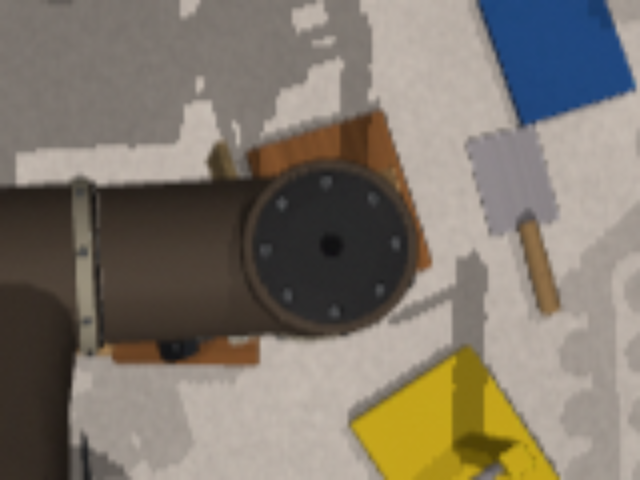

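Run:
```python
from h import *
from plant import *
s=get_state(); c=get_calibration("wrist"); d=np.load("wrist4d.npy"); W=cloud(d,c)
tcp=s["tcp_pos"]; y=np.radians(16.2); X=np.array([np.cos(y),np.sin(y),0]); Y=np.array([-np.sin(y),np.cos(y),0])
def loc(P): q=P-tcp; return np.c_[q@X,q@Y,q[:,2]]   # along board, outward(+peg), up
b=W[20:235,235:275].reshape(-1,3); b=b[(b[:,2]>.22)]; L=loc(b); L=L[(abs(L[:,1])<.02)]
print("board top: y",np.percentile(L[:,1],[2,50,98]),"z",np.percentile(L[:,2],[5,50,95]),"xmax",np.percentile(L[:,0],99.5))
t=L[L[:,2]>np.median(L[:,2])-.004]; print(np.polyfit(t[:,0],t[:,1],1),np.polyfit(t[:,0],t[:,2],1))
P=W[150:195,298:420].reshape(-1,3); L=loc(P); L=L[(P[:,2]>.185)&(P[:,2]<.225)&(L[:,1]<-.02)]
L=L[np.argsort(-L[:,1])]
for a in np.arange(-.1,-.02,.01):
    q=L[(L[:,1]>=a)&(L[:,1]<a+.01)]
    if len(q)>5: print(round(a+.005,3),len(q),"x mid",(np.percentile(q[:,0],3)+np.percentile(q[:,0],97))/2,"width",np.ptp(np.percentile(q[:,0],[3,97])),"ztop",np.percentile(q[:,2],90))
print("tip y",L[:,1].max(),"root y exp",(np.array([.488,-.267,.19])-tcp)@Y,"root x exp",(np.array([.488,-.267,.19])-tcp)@X)
```

```text
board top: y [-0.00369627  0.00025485  0.00399009] z [0.03040661 0.03142724 0.03246681] xmax 0.1127029194142344
[ 2.98176735e-03 -7.17421338e-05] [-0.00089     0.03149726]
-0.095 213 x mid 0.045720530857651945 width 0.008827111037734384 ztop -0.010187022085205987
-0.085 216 x mid 0.04570898758992341 width 0.008721107092001475 ztop -0.008115073209712123
-0.075 233 x mid 0.045632914221533746 width 0.00898942055023582 ztop -0.006224094987906331
-0.065 234 x mid 0.045563923373383365 width 0.009106141047402205 ztop -0.003915774116523088
-0.055 244 x mid 0.04563000891820468 width 0.008969686059303546 ztop -0.0018802474701671123
-0.045 255 x mid 0.04569401089802634 width 0.008808043451995769 ztop -9.001383897727662e-05
-0.035 265 x mid 0.045623003775531884 width 0.008892818770608206 ztop 0.0018851728443271432
-0.025 79 x mid 0.04540749275489966 width 0.007453746438178768 ztop 0.0015455124963477675
tip y -0.026783440751354703 root y exp -0.10687596656461634 root x exp 0.04498243872101827
```

Request:
{"op": "apply_moves", "data": {"commands": [{"grip": 1, "slide": [-0.0024, 0, 0], "roll": 0}, {"grip": 1, "slide": [-0.0024, 0.01, 0.002], "roll": 0}, {"grip": 1, "slide": [-0.0024, 0.02, 0.004], "roll": 0}, {"grip": 1, "slide": [-0.0024, 0.03, 0.006], "roll": 0}, {"grip": 1, "slide": [-0.0024, 0.038, 0.008], "roll": 0}]}}

```text
time_s: 6.58
tcp_pos: [0.423, -0.2155, 0.199]
eef_rot: [-180.0, 0.0, 16.2]
contact_force: [-0.3, -0.2, -0.9]
gripper_width: 0.008
```

Run:
```python
from h import *
from plant import *
rel([.4121,-.1797,.2067],16.2)
p,d=capture("wrist"); cv2.imwrite("pics/w5.png",p[:,:,::-1])
p,d=capture("scene"); cv2.imwrite("pics/s5.png",cv2.resize(p[150:260,180:280,::-1],None,fx=5,fy=5))
```

```text
t 6.575 pos [ 0.423  -0.2155  0.199 ] rot [-1.800e+02  2.000e-02  1.617e+01] F [-0.31 -0.17 -0.92] w 0.008
slide [-0.0005 -0.0375 -0.0077] roll -0.03 q [ -3.2   2.7 -26.1   0.  -61.3 109.3]
```

View pics/s5.png

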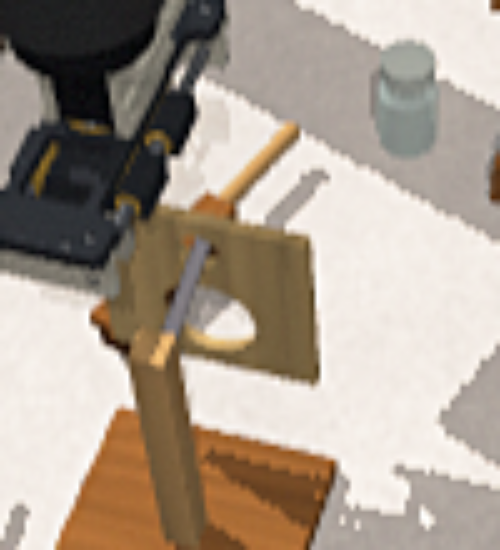

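View pics/w5.png

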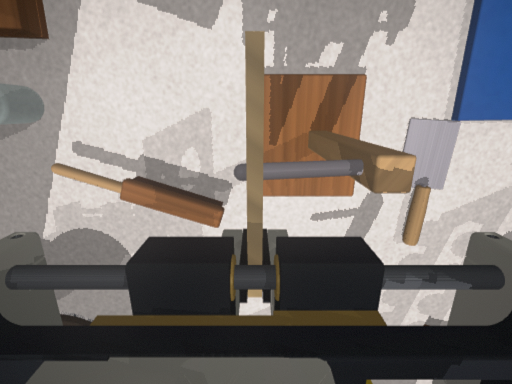

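Peg is through the hole, tip emerging at (238,172) in the wrist view. Continue in another 27 mm.

Request:
{"op": "apply_moves", "data": {"commands": [{"grip": 1, "slide": [0, 0.009, 0.002], "roll": 0}, {"grip": 1, "slide": [0, 0.018, 0.004], "roll": 0}, {"grip": 1, "slide": [0, 0.027, 0.0055], "roll": 0}, {"grip": 1, "slide": [0, 0.027, 0.0055], "roll": 0}, {"grip": 1, "slide": [0, 0.027, 0.0055], "roll": 0}]}}

```text
time_s: 7.3
tcp_pos: [0.4303, -0.2406, 0.1938]
eef_rot: [-180.0, 0.0, 16.2]
contact_force: [-0.9, 0.3, -1.1]
gripper_width: 0.0078
```

Request:
{"op": "apply_moves", "data": {"commands": [{"grip": 1, "slide": [0, 0, 0.002], "roll": 0}, {"grip": 1, "slide": [0, 0, 0.004], "roll": 0}, {"grip": 1, "slide": [0, 0, 0.006], "roll": 0}, {"grip": 1, "slide": [0, 0, 0.006], "roll": 0}]}}

```text
time_s: 7.8
tcp_pos: [0.4303, -0.2405, 0.1877]
eef_rot: [-180.0, 0.0, 16.2]
contact_force: [-0.2, 0.8, -0.8]
gripper_width: 0.0079
```

Run:
```python
from h import *
from plant import *
s=get_state(); c=get_calibration("wrist"); p,d=capture("wrist"); W=cloud(d,c); cv2.imwrite("pics/w6.png",p[:,:,::-1])
tcp=s["tcp_pos"]; y=np.radians(16.2); X=np.array([np.cos(y),np.sin(y),0]); Y=np.array([-np.sin(y),np.cos(y),0])
def loc(P): q=P-tcp; return np.c_[q@X,q@Y,q[:,2]]
L=loc(W[20:235,235:275].reshape(-1,3)); L=L[(abs(L[:,1])<.015)&(L[:,2]>.02)]; print("board",np.median(L,0),np.percentile(L[:,0],99.5))
L=loc(W[100:230,180:420].reshape(-1,3)); L=L[(abs(L[:,0]-.046)<.012)&(abs(L[:,2])<.03)]
for a in np.arange(-.06,.06,.01):
    q=L[(L[:,1]>=a)&(L[:,1]<a+.01)]
    if len(q)>5: print(round(a+.005,3),len(q),"x",np.median(q[:,0]),"ztop",np.percentile(q[:,2],90))
print(L[:,1].max(), s["contact_force"],tcp)
```

```text
board [0.07452555 0.00023351 0.03137263] 0.11273450619018588
-0.055 774 x 0.04814029993066886 ztop 0.0245752715239533
-0.045 1261 x 0.04924954748138715 ztop 0.024313822375267136
-0.035 328 x 0.0490975164021578 ztop 0.009006418632936112
-0.025 292 x 0.0491040044267521 ztop 0.01045512762270707
-0.015 309 x 0.04901501285480016 ztop 0.012369404881661555
-0.005 180 x 0.048997896284622526 ztop 0.013925060015712693
0.005 184 x 0.04878846259768657 ztop 0.01710620462206212
0.015 345 x 0.04900713838566851 ztop 0.018552164976470692
0.025 366 x 0.049019534460734995 ztop 0.020653851492179826
0.035 227 x 0.048864222161678024 ztop 0.021745232100287237
0.038070028038005195 [-0.20880866  0.81205368 -0.76553503] [ 0.43030489 -0.24047236  0.18768331]
```

Request:
{"op": "apply_moves", "data": {"commands": [{"grip": 1, "slide": [0.0013, 0, 0.0005], "roll": 0}, {"grip": 1, "slide": [0.0013, 0, 0.001], "roll": 0}, {"grip": 1, "slide": [0.0013, 0, 0.0013], "roll": 0}, {"grip": 1, "slide": [0.0013, 0, 0.0013], "roll": 0}]}}

```text
time_s: 8.35
tcp_pos: [0.4317, -0.2402, 0.1865]
eef_rot: [-180.0, 0.0, 16.2]
contact_force: [0.2, -0.3, -0.6]
gripper_width: 0.0078
```

Request:
{"op": "apply_moves", "data": {"commands": [{"grip": 1, "slide": [0, 0, 0.0004], "roll": 0}, {"grip": 1, "slide": [0, 0, 0.0008], "roll": 0}, {"grip": 1, "slide": [0, 0, 0.0008], "roll": 0}]}}

```text
time_s: 8.72
tcp_pos: [0.4317, -0.2402, 0.1858]
eef_rot: [180.0, -0.0, 16.2]
contact_force: [-0.1, -0.3, -1.3]
gripper_width: 0.0078
```

Request:
{"op": "apply_moves", "data": {"commands": [{"grip": 1, "slide": [0, 0, 0.0005], "roll": 0}, {"grip": 1, "slide": [0, 0, 0.001], "roll": 0}, {"grip": 1, "slide": [0, 0, 0.001], "roll": 0}]}}

```text
time_s: 9.1
tcp_pos: [0.4318, -0.2403, 0.1853]
eef_rot: [180.0, -0.0, 16.2]
contact_force: [-1.4, 1.0, 5.2]
gripper_width: 0.0075
```

Request:
{"op": "apply_moves", "data": {"commands": [{"grip": 0.85, "slide": [0, 0, -0.0003], "roll": 0}, {"grip": 0.8, "slide": [0, 0, -0.0003], "roll": 0}, {"grip": 0.75, "slide": [0, 0, -0.0003], "roll": 0}, {"grip": 0.7, "slide": [0, 0, -0.0003], "roll": 0}, {"grip": 0.65, "slide": [0, 0, -0.0003], "roll": 0}], "grip_force": 10}}

```text
time_s: 9.72
tcp_pos: [0.4317, -0.2402, 0.185]
eef_rot: [-180.0, 0.0, 16.2]
contact_force: [0.2, -0.3, -0.7]
gripper_width: 0.0292
```

Run:
```python
from h import *
from plant import *
rel([.4121,-.1797,.2067],16.2)
p,d=capture("wrist"); cv2.imwrite("pics/w7.png",p[:,:,::-1])
p,d=capture("scene"); cv2.imwrite("pics/s7.png",cv2.resize(p[150:260,180:280,::-1],None,fx=5,fy=5))
```

```text
t 9.725 pos [ 0.4317 -0.2402  0.185 ] rot [-1.80e+02  1.00e-02  1.62e+01] F [ 0.16 -0.34 -0.67] w 0.0292
slide [-0.0019 -0.0636 -0.0217] roll 0.0 q [ -6.3   5.3 -25.1   0.  -59.6 112.5]
```

View pics/s7.png

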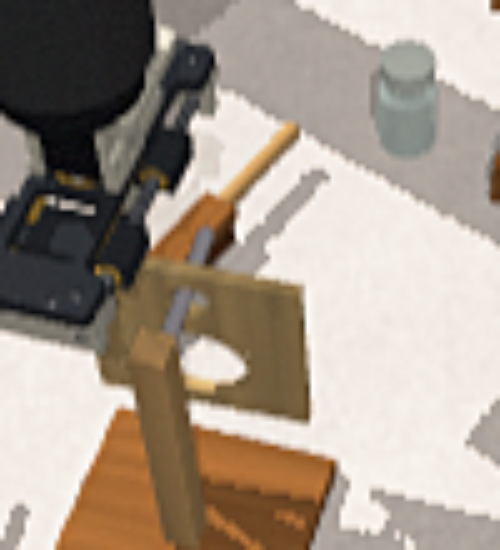

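View pics/w7.png

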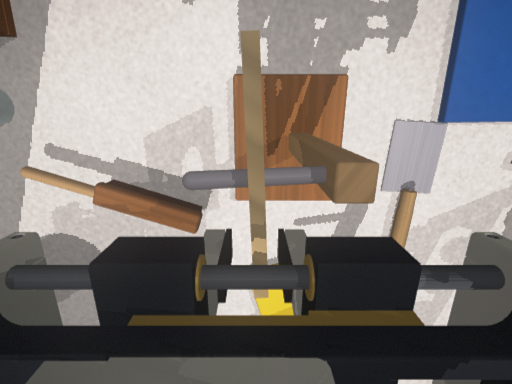

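Request:
{"op": "apply_moves", "data": {"commands": [{"grip": 0.45, "slide": [0, 0, 0], "roll": 0}, {"grip": 0.4, "slide": [0, 0, 0], "roll": 0}, {"grip": 0.4, "slide": [0, 0, 0], "roll": 0}, {"grip": 0.4, "slide": [0, 0, 0], "roll": 0}]}}

```text
time_s: 10.32
tcp_pos: [0.4317, -0.2402, 0.1851]
eef_rot: [180.0, -0.0, 16.2]
contact_force: [-0.4, 0.1, -0.5]
gripper_width: 0.0522
```

Request:
{"op": "apply_moves", "data": {"commands": [{"grip": 0.4, "slide": [0, 0, -0.01], "roll": 0}, {"grip": 0.4, "slide": [0, 0, -0.03], "roll": 0}, {"grip": 0.4, "slide": [0, 0, -0.05], "roll": 0}, {"grip": 0.4, "slide": [0, 0, -0.08], "roll": 0}, {"grip": 0.4, "slide": [0, 0, -0.11], "roll": 0}]}}

```text
time_s: 10.95
tcp_pos: [0.4316, -0.2403, 0.2968]
eef_rot: [180.0, -0.0, 16.2]
contact_force: [0.7, -0.1, -0.1]
gripper_width: 0.0525
```

Run:
```python
from h import *
from plant import *
rel([.4121,-.1797,.2067],16.2)
p,d=capture("wrist"); cv2.imwrite("pics/w8.png",p[:,:,::-1])
p,d=capture("scene"); cv2.imwrite("pics/s8.png",cv2.resize(p[150:260,180:280,::-1],None,fx=5,fy=5))
```

```text
t 10.95 pos [ 0.4316 -0.2403  0.2968] rot [ 1.7998e+02 -2.0000e-02  1.6210e+01] F [ 0.71 -0.07 -0.06] w 0.0525
slide [-0.0018 -0.0636  0.09  ] roll 0.01 q [ -6.2   0.8 -14.9   0.  -74.3 112.5]
```

View pics/s8.png

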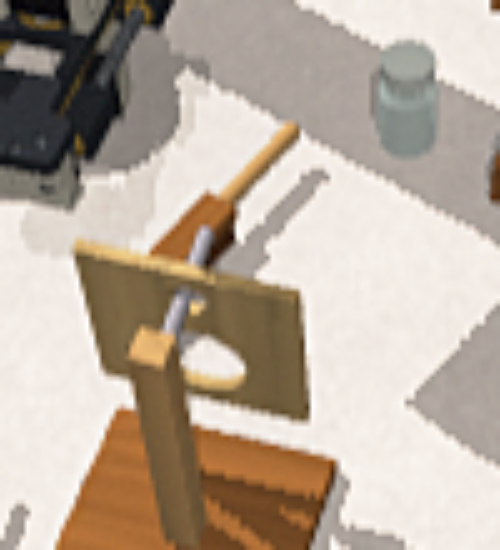

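View pics/w8.png

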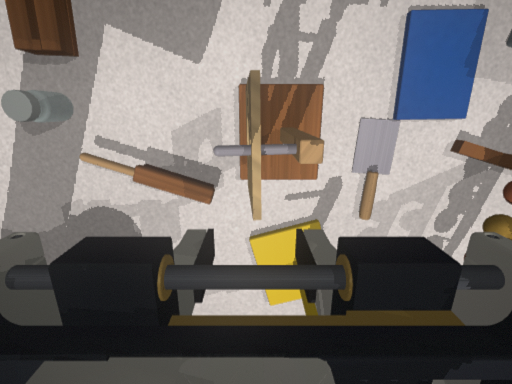

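Hanging freely. Let it settle, back off a little, and check motion and position.

Request:
{"op": "apply_moves", "data": {"commands": [{"grip": 0.4, "slide": [0, 0, -0.03], "roll": 0}, {"grip": 0.4, "slide": [0, 0, -0.03], "roll": 0}, {"grip": 0.4, "slide": [0, 0, -0.03], "roll": 0}, {"grip": 0.4, "slide": [0, 0, -0.03], "roll": 0}, {"grip": 0.4, "slide": [0, 0, -0.03], "roll": 0}]}}

```text
time_s: 11.68
tcp_pos: [0.4314, -0.2402, 0.3245]
eef_rot: [-180.0, 0.1, 16.2]
contact_force: [-0.1, 0.0, -0.1]
gripper_width: 0.0524
```

Request:
{"op": "apply_moves", "data": {"commands": [{"grip": 0.4, "slide": [0, 0, 0], "roll": 0}, {"grip": 0.4, "slide": [0, 0, 0], "roll": 0}, {"grip": 0.4, "slide": [0, 0, 0], "roll": 0}, {"grip": 0.4, "slide": [0, 0, 0], "roll": 0}, {"grip": 0.4, "slide": [0, 0, 0], "roll": 0}]}}

```text
time_s: 12.3
tcp_pos: [0.4317, -0.2402, 0.3251]
eef_rot: [-180.0, -0.0, 16.2]
contact_force: [0.6, 0.1, 0.1]
gripper_width: 0.0527
```

```bash
cat > chk.py <<'E'
from h import *
from plant import *
import sys
rel([.4121,-.1797,.2067],16.2)
y=np.radians(16.2); X=np.array([np.cos(y),np.sin(y),0]); Y=np.array([-np.sin(y),np.cos(y),0]); root=np.array([.488,-.267,.19])
for n in ["wrist","scene"]:
    c=get_calibration(n); p,d=capture(n); W=cloud(d,c); cv2.imwrite(f"pics/{n}{sys.argv[1]}.png",p[:,:,::-1])
    P=W.reshape(-1,3); P=P[~np.isnan(P[:,0])]; q=P-root; L=np.c_[q@X,q@Y,P[:,2]]
    L=L[(abs(L[:,0])<.085)&(abs(L[:,0])>.02)&(L[:,1]>.003)&(L[:,1]<.09)&(L[:,2]>.07)&(L[:,2]<.24)]
    A=np.c_[L[:,0],L[:,2],np.ones(len(L))]
    t=L[L[:,2]>np.percentile(L[:,2],99)-.012] if n=="wrist" else L
    print(n,len(L),"x",np.percentile(L[:,0],[.5,99.5]),"z",np.percentile(L[:,2],[.5,99.5]),"y med",np.median(L[:,1]),"fit y=a x+b z+c",np.linalg.lstsq(A,L[:,1],rcond=None)[0])
E
python3 chk.py 9
```

```text
t 12.3 pos [ 0.4317 -0.2402  0.3251] rot [-180.    -0.    16.2] F [0.63 0.11 0.08] w 0.0527
slide [-0.0019 -0.0636  0.1184] roll 0.0 q [ -6.2   0.2 -11.9  -0.  -77.9 112.5]
wrist 1177 x [-0.06309639  0.06606801] z [0.08214649 0.21958948] y med 0.041928026474401414 fit y=a x+b z+c [-0.01086703 -0.09981863  0.06242412]
scene 702 x [-0.06449756  0.06683541] z [0.08059522 0.21947457] y med 0.03803792529398749 fit y=a x+b z+c [-0.00176781 -0.04975012  0.04655847]
```

Request:
{"op": "apply_moves", "data": {"commands": [{"grip": 0.4, "slide": [0, 0, 0], "roll": 0}, {"grip": 0.4, "slide": [0, 0, 0], "roll": 0}, {"grip": 0.4, "slide": [0, 0, 0], "roll": 0}, {"grip": 0.4, "slide": [0, 0, 0], "roll": 0}, {"grip": 0.4, "slide": [0, 0, 0], "roll": 0}]}}

```text
time_s: 13.02
tcp_pos: [0.4317, -0.2402, 0.325]
eef_rot: [-180.0, 0.0, 16.2]
contact_force: [0.1, -0.4, -0.7]
gripper_width: 0.0526
```

```bash
python3 chk.py 10
python3 - <<'E'
import cv2,numpy as np
a=cv2.imread("pics/scene9.png").astype(int);b=cv2.imread("pics/scene10.png").astype(int)
print("diff around board",abs(a-b)[150:260,180:260].max(), (abs(a-b)[150:260,180:260].max(2)>30).sum())
cv2.imwrite("pics/v.png",cv2.resize(cv2.imread("pics/scene10.png")[90:270,170:400],None,fx=3.2,fy=3.2))
E
```

```text
t 13.025 pos [ 0.4317 -0.2402  0.325 ] rot [-180.      0.     16.21] F [ 0.15 -0.43 -0.71] w 0.0526
slide [-0.0019 -0.0636  0.1183] roll 0.01 q [ -6.2   0.2 -11.9  -0.  -77.9 112.5]
wrist 1188 x [-0.06337155  0.06601262] z [0.08557066 0.2196209 ] y med 0.041929821221028056 fit y=a x+b z+c [-0.00861191 -0.10029461  0.06249288]
scene 702 x [-0.06453103  0.06635476] z [0.08209014 0.21908774] y med 0.03802822326955914 fit y=a x+b z+c [-0.00799078 -0.04977182  0.04660328]
diff around board 77 17
```

View pics/v.png

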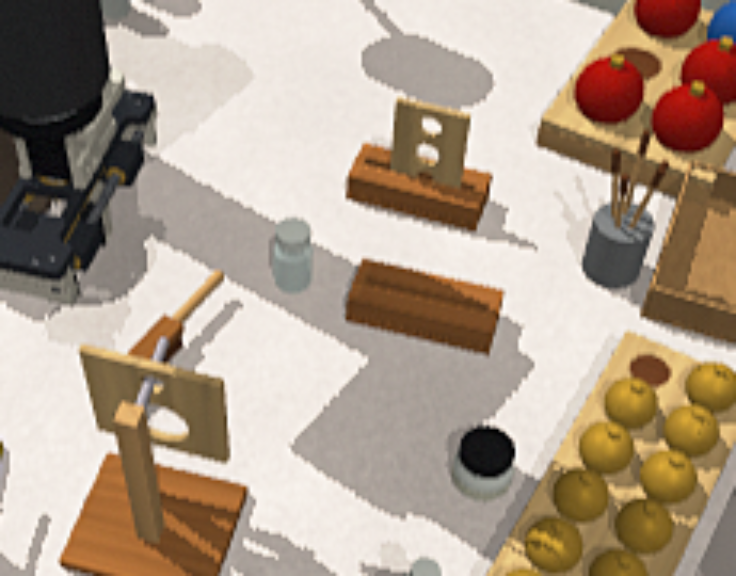

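Request:
{"op": "apply_moves", "data": {"commands": [{"grip": 0.4, "slide": [0, 0, 0], "roll": 0}, {"grip": 0.4, "slide": [0, 0, 0], "roll": 0}, {"grip": 0.4, "slide": [0, 0, 0], "roll": 0}, {"grip": 0.4, "slide": [0, 0, 0], "roll": 0}, {"grip": 0.4, "slide": [0, 0, 0], "roll": 0}]}}

```text
time_s: 13.75
tcp_pos: [0.4317, -0.2402, 0.3251]
eef_rot: [180.0, 0.0, 16.2]
contact_force: [-0.6, 0.1, 0.8]
gripper_width: 0.0528
```

Request:
{"op": "apply_moves", "data": {"commands": [{"grip": 0.4, "slide": [0, 0, 0], "roll": 0}, {"grip": 0.4, "slide": [0, 0, 0], "roll": 0}, {"grip": 0.4, "slide": [0, 0, 0], "roll": 0}, {"grip": 0.4, "slide": [0, 0, 0], "roll": 0}, {"grip": 0.4, "slide": [0, 0, 0], "roll": 0}]}}

```text
time_s: 14.38
tcp_pos: [0.4317, -0.2402, 0.3251]
eef_rot: [-180.0, 0.0, 16.2]
contact_force: [-0.3, 0.0, 0.5]
gripper_width: 0.0528
```

```bash
python3 chk.py 11
python3 - <<'E'
import cv2
a=cv2.imread("pics/scene10.png").astype(int);b=cv2.imread("pics/scene11.png").astype(int)
print((abs(a-b)[150:260,180:260].max(2)>30).sum())
from plant import close_job
print(close_job())
E
```

```text
t 14.375 pos [ 0.4317 -0.2402  0.3251] rot [-180.      0.     16.21] F [-0.35  0.03  0.53] w 0.0528
slide [-0.0019 -0.0635  0.1184] roll 0.01 q [ -6.2   0.2 -11.9   0.  -77.9 112.5]
wrist 1115 x [-0.06307389  0.06605035] z [0.10056839 0.21937043] y med 0.04192997594262235 fit y=a x+b z+c [ 0.00672606 -0.10364995  0.06333131]
scene 709 x [-0.06450584  0.06672865] z [0.0813114  0.21928453] y med 0.038200367613545824 fit y=a x+b z+c [ 0.01350626 -0.05222051  0.04701317]
100
the job is handed in; nothing more can be done
None
```

The wide gauge now hangs on the brown stand's peg, and I handed the job in at 14.4 s of the 51 s limit. I pinched it by its near top edge, lifted it out of its block, slid the hanging hole over the peg, lowered it until it touched, then let go and moved the gripper up clear.

- **Position:** in the last checks the board sat about 38–42 mm out from the peg root. It was centred within about 1.5 mm and level, with its lower edge about 80 mm above the table.
- **Upright:** the plane fits put the lean between 0.05 and 0.10 rad; the two cameras disagreed slightly.
- **At rest:** it was not perfectly still. It was turning very slowly about the vertical, about 0.02 rad over the last 1.35 s, well under the 0.3 rad/s limit.
- **Other objects:** in the last scene picture I viewed, the narrow gauge was still in its block. The items visible in it looked untouched; I did not measure their positions.

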